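Start the fume extractor from its bench control panel

TASK

Start the fume extractor from the control panel on the bench: press down the raised end of the wide rocker until it has tipped fully over, then do the same with the narrow rocker, and then press the flat round button fully in for a moment and let it come back. Keep to that order, leave the mushroom-shaped stop button alone, and do not lift or push about the solder spool, the pliers or the marker lying beside the panel.

Things in the scene. Friction and masses are not known exactly. Their poses are not given: they have to be found in the camera images.
- panel: Aluminium mounting plate 92 x 276 x 8 mm fixed on the bench, origin at the centre of its underside; its y axis runs along the row of modules, its x axis across it (away from the robot when its yaw is 0); z up. On it stand four grey control modules in a row, 58 mm wide along the row, 86 mm across it, pitch 62 mm, their flat top 40 mm above the bench, each with one black control in its middle. Which module stands in which place varies. Everything on the panel is fixed to it.
- main_rocker_end (a point): Pressing point on the WIDE rocker (a flat paddle 36 mm wide along the row, 60 mm long across it, pivoted at its middle, 47 mm above the bench): on its top face 24 mm from the pivot, towards the raised end, which is the end at panel +x (the far end). It starts about 55 mm above the bench and sinks about 8 mm when the rocker is tipped fully over; even then it is 7 mm above the module's top. Three fine ridges mark the raised end.
- main_rocker (a joint): Tilt of the wide rocker in rad: near 0 (up to 0.03) at the start with its raised end up, 0.32 at its stop when fully tipped over. It has friction only, no spring, and stays where it is left; about 2.5 N at the pressing point moves it.
- fan_rocker_end (a point): Pressing point on the NARROW rocker (paddle 15 mm wide along the row, 60 mm long across it, otherwise like the wide one): on its top face 24 mm from the pivot, towards its raised end, which is the end at panel -x (the near end, opposite to the wide rocker's). It starts about 55 mm above the bench and sinks about 8 mm.
- fan_rocker (a joint): Tilt of the narrow rocker in rad: near 0 (up to 0.03) at the start, 0.32 at its stop when fully tipped over; friction only, about 2.5 N at the pressing point.
- start_button_top (a point): Centre of the top of the flat round push button, 26 mm across, in a low steel collar 31 mm across; 53 mm above the bench when out, pressed straight down.
- start_button (a joint): Travel of the flat round button in m: 0 out, 0.006 fully in. Its spring pushes it back, 1.5 N at first and 4.5 N when fully in.
- stop_button_top (a point): Centre of the top of the mushroom-shaped stop button, a domed cap 42 mm across on a thin stem, 68 mm above the bench, the tallest control. To be left alone.
- stop_button (a joint): Travel of the mushroom button in m: 0 out, 0.006 fully in; same spring.
- solder_spool: Bystander: loose white solder spool, 55 mm across, 40 mm high, standing beside the panel's +y end; origin at the centre of its underside.
- running_pliers: Bystander: loose pliers with red handles, 56 x 144 x 14 mm, lying past the panel's -y end; origin at the centre of the underside.
- marker_a: Bystander: loose marker pen, 14 x 124 x 14 mm, lying between the panel's -y end and the pliers; origin at the centre of the underside.

How it is judged:
On the way, in this order (a step that is already met when the one before it is completed fails the run):
1. the wide rocker is tipped fully over (value of joint main_rocker above 0.28 rad), for 0.1 s.
2. the narrow rocker is tipped fully over (value of joint fan_rocker above 0.28 rad), for 0.1 s.
3. the flat round button is pressed fully in (value of joint start_button above 0.0048 m), for 0.1 s.
At the end, for the whole second after the job is handed in: Both rockers are tipped over to at least 0.28 of 0.32 rad, the flat round button has come back out (under 1 mm), the stop button is out, and spool, pliers and marker lie at rest within 20 mm of where they were (value of joint each of main_rocker, fan_rocker above 0.28 rad and value of joint each of start_button, stop_button below 0.001 m and distance of each of solder_spool, running_pliers, marker_a from where it was at the start of the episode below 0.02 m and linear speed of each of solder_spool, running_pliers, marker_a below 0.02 m/s); the robot touches nothing.
It fails at once if the narrow rocker is tipped before the wide one (value of joint fan_rocker above 0.16 rad and value of joint main_rocker below 0.25 rad).
It fails at once if the flat round button is pressed before both rockers are over (value of joint start_button above 0.003 m and value of joint any of main_rocker, fan_rocker below 0.25 rad).
It fails at once if the mushroom stop button is pressed (more than 2 mm) (value of joint stop_button above 0.002 m).
It fails at once if the spool, the pliers or the marker is lifted or pushed about (more than 20 mm) ((distance of solder_spool from where it was at the start of the episode above 0.02 m or height (world z) of solder_spool above 0.012 m) or (distance of running_pliers from where it was at the start of the episode above 0.02 m or height (world z) of running_pliers above 0.012 m) or (distance of marker_a from where it was at the start of the episode above 0.02 m or height (world z) of marker_a above 0.012 m)).
It also fails if it takes over 40 s, if anything falls off the work surface, if the arm or the gripper's body presses on something with over 40 N, if the wrist force passes 120 N, or if a joint passes its speed limit or range.

ROBOT

A 6-joint arm with a two-finger parallel gripper is mounted at the origin on a cart in front of the work surface, level with it; the furniture and walls round the work are solid. World frame = base frame: x ahead of the robot, y to its left, z up, the work surface at z = 0. Lengths are in m, angles in rad, forces in N, time in s.
With the tool pointing down it reaches from about 0.325 to 0.75 m from the base axis. Payload 7.6 kg.
Tool frame: the origin (TCP) lies at the centre of the arm's flange, where the gripper is bolted on; the fingertips stand 173 mm ahead of it and the grasp point (between the pads) lies 155 mm ahead of it (hold_point_z is the z of the grasp point in the tool frame, in m); z points along the fingers, y is the direction in which the jaws open and shut (so a half turn about z gives the same grasp; the last joint's range is limited). The gripper opens to 85 mm and grips with 20 to 120 N. Pads are 22 mm wide; open, the fingers measure 114 mm over their backs; the gripper's body (76 mm by 85 mm) begins 54 mm behind the grasp point. The pads swing forward as they close: fully open they stand 13 mm farther back than shut.
Start: joints at [-1.188, 0.052, 1.401, -0, 1.689, -0.07], TCP at [0.23, -0.472, 0.405] pointing down, gripper open.
Joint ranges: [-2.9, 2.9], [-0.91, 2.17], [0.12, 2.37], [-1.06, 4.2], [0.26, 2.73], [-2.93, 2.93]. Speed limits (rad/s): [2.57, 2.57, 3.01, 3.14, 3.14, 3.14].

INTERFACE

Orientations are given as a unit quaternion [x, y, z, w].
In Python, from rig import * gives the robot as it stands.
- The arm moves only by the tool carry_out, never from a script. Its argument "series" is a list of rows, each a list of 3 entries, a list of its own where there are three numbers: the closure, from -1 (fully open) to 1 (shut), then the shift along the tool's x, y, z scaled (see below), then the turn about the tool's z scaled (see below). In form: [[jaw, [tx, ty, tz], spin], ...]. A call has 1 to 5 rows; each row shifts and turns the commanded pose from where the row before left it, along the tool's axes as they then stand; what a row does not reach is not made up. The controller multiplies each number of a shift by 0.03 m and each number of a turn by 5 degrees. A row lasts 1/12 s, in which the tool goes at most 41.7 mm and 7.16 degrees, less where a joint would pass 70% of its speed; a pose out of reach is approached as far as the arm can. A call with a number of a shift or a turn outside -1 to 1 is refused whole. A call with a gripper value outside its range is refused whole. The fingers move at their own pace and stop on an object; "grip_force" is the grip in N (left out, the last holds). Time passes only in rows, so rows that do not move let the fingers close. It gives the time, the measured TCP pose, the force and the opening at its end, in the units of the state.
- get_state(): the state, without advancing time (a new reading comes with each control period).
- grab_frame(name): name is "scene" or "side" or "wrist"; returns a dict with "frame" (480x640x3 uint8, red, green, blue), "range_z" (480x640 float32, m along the optical axis (not along the pixel's ray), 0 where there is no reading), "fov_y" (degrees; the focal length in pixels is half the picture's height over the tangent of half this angle, whatever the lens; pixels are square), "cx", "cy" (the principal point, pixels), "R" (3x3) and "t" (3): a world point X has camera coordinates R X + t; the wrist camera has in their place "T_tool_cam" (4x4, takes a point from camera to tool coordinates, whose origin is the TCP and whose axes are the flange's). Camera axes: x right, y down, z forward; pixel columns grow to the right and rows downward; lengths in m; the calibration is good to about 2 mm. A picture is of the moment at which its call begins: read the wrist's pose just before it.
- sign_off(): hands the job in, once; it reports no verdict.
The state is a dict: "clock": time; "joint_pos": joint angles; "joint_vel": joint speeds; "joint_efforts": joint torques, N m; "tool_pos": TCP position; "orientation": TCP orientation; "force": force on the tool from outside, world axes, zero at the start; "torque": the same for the moment, N m; "width": finger opening in m.
Only numpy, scipy, OpenCV 4.12 (cv2) and the standard library are available. Lean on these libraries where they do the work, as an engineer would, in place of code of your own. Each camera call takes 0.05 s, during which the arm holds its last target.

## Working session

There is one attempt and no reset: what is moved stays moved. The work goes in short steps, Python scripts to look and compute and a tool call to move; the robot and the scene stay as the last step left them, time stands still between calls to the robot, and variables do not carry over. Pictures are saved under pics/ and viewed, and the job is handed in when it is done.

Besides the shell and the picture viewer there is one more tool, called after "Emit:" as name(argument=value, ...) on one line, values as JSON. carry_out: Moves the arm, as the interface text tells. Its arguments: {"type":"object","properties":{"series":{"type":"array","items":{"type":"array"}},"grip_force":{"type":"number"}},"required":["series"]}

```bash
mkdir -p pics
python3 - <<'E'
from rig import *
import cv2,pickle
s=get_state(); print(s)
for n in("scene","side"):
    g=grab_frame(n); pickle.dump(g,open(n+".pkl","wb"))
    cv2.imwrite(f"pics/{n}0.png",g["frame"][:,:,::-1])
    print(n,g["fov_y"],g["cx"],g["cy"],g["R"],g["t"],(g["range_z"]>0).mean())
E
```

```text
{'clock': 0.0, 'joint_pos': array([-1.18828013e+00,  5.28513659e-02,  1.40172061e+00,  1.62250277e-05,
        1.68856883e+00, -7.02970354e-02]), 'joint_vel': array([ 0.00079735, -0.00205187, -0.00127921, -0.00187531,  0.0001022 ,
       -0.00170801]), 'joint_efforts': array([ 1.92523061e-03, -3.81661892e+01, -3.60189843e+01,  3.78650370e-06,
        6.14616016e-03, -4.44831926e-05]), 'tool_pos': array([ 0.2297013 , -0.47205857,  0.40386664]), 'orientation': array([ 9.74478813e-01,  2.24478159e-01, -1.12391998e-04, -7.65919527e-04]), 'force': array([-0.47916713,  0.37576278, -0.01567145]), 'torque': array([-0.01322471, -0.00055091,  0.00351103]), 'width': 0.08547322528710517}
scene 53.788470680733894 319.087282324106 232.95712756367888 [[-0.7765697  -0.62971093 -0.02009092]
 [-0.40404345  0.52223398 -0.75101302]
 [ 0.48341327 -0.57509636 -0.65998166]] [0.37096859 0.29016307 0.60065092] 0.9959895833333333
side 55.69916324735447 314.03262038798437 242.00049233636054 [[ 0.9897885  -0.1402743  -0.02533453]
 [-0.08569701 -0.44355962 -0.89213838]
 [ 0.11390672  0.88519941 -0.4510513 ]] [-0.54373187  0.0962563   0.8689312 ] 0.996044921875
```

View pics/scene0.png

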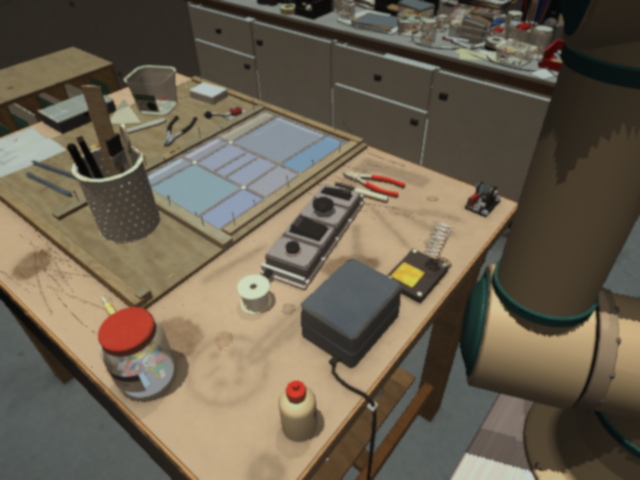

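View pics/side0.png

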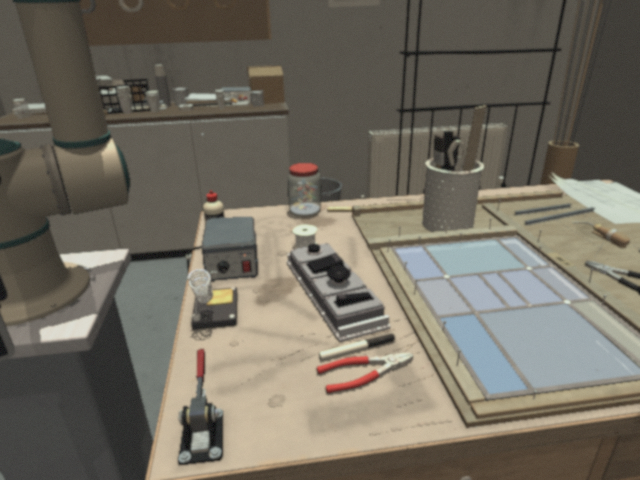

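The scene view shows the panel from about (265,270) to (360,190), with the spool at (255,293) and the pliers and marker at (370,185). In the side view the modules run from +y as small round control (313,248), wide rocker (325,263), mushroom (340,272), narrow rocker (352,297). I'll zoom in and measure the panel.

```bash
cat > h.py <<'E'
import numpy as np,cv2,pickle
def pts(g):
    f=240/np.tan(np.radians(g["fov_y"]/2)); v,u=np.mgrid[:480,:640]; z=g["range_z"]
    C=np.stack([(u-g["cx"])/f*z,(v-g["cy"])/f*z,z],-1)
    return (C-g["t"])@g["R"], z>0
def proj(g,X):
    f=240/np.tan(np.radians(g["fov_y"]/2)); c=np.asarray(X)@g["R"].T+g["t"]
    return np.stack([c[:,0]/c[:,2]*f+g["cx"],c[:,1]/c[:,2]*f+g["cy"]],-1)
E
python3 - <<'E'
from h import *
for n,(x0,y0,x1,y1) in dict(scene=(240,150,420,310),side=(270,220,430,400)).items():
    g=pickle.load(open(n+".pkl","rb"))
    cv2.imwrite(f"pics/{n}_z.png",cv2.resize(g["frame"][y0:y1,x0:x1,::-1],None,fx=3.3,fy=3.3,interpolation=cv2.INTER_CUBIC))
    P,ok=pts(g); 
    for u,v in ([(290,245),(310,229),(323,203),(340,190),(255,285),(300,280)] if n=="scene" else [(313,248),(325,264),(340,270),(352,297),(304,232),(250,330)]): print(n,(u,v),P[v,u].round(3))
    m=ok&(P[...,2]>.034)&(P[...,2]<.043)
    w=np.zeros((480,640),bool);w[y0:y1,x0:x1]=1;m&=w
    k,l,st,c=cv2.connectedComponentsWithStats(m.astype(np.uint8))
    for i in range(1,k):
        if st[i,4]>60:
            Q=P[l==i]; r=cv2.minAreaRect((Q[:,:2]*1000).astype(np.float32)); print(n,st[i],Q[:,:2].min(0).round(3),Q[:,:2].max(0).round(3),r,np.median(Q[:,2]))
E
```

```text
scene (290, 245) [ 0.551 -0.011  0.054]
scene (310, 229) [ 0.553 -0.068  0.051]
scene (323, 203) [ 0.57  -0.127  0.068]
scene (340, 190) [ 0.582 -0.197  0.053]
scene (255, 285) [0.547 0.085 0.035]
scene (300, 280) [0.505 0.019 0.019]
scene [ 266  183   95   87 2437] [ 0.501 -0.23 ] [0.634 0.023] ((568.1837768554688, -104.69871520996094), (85.73153686523438, 245.2931671142578), 12.778373718261719) 0.04009558953449288
scene [240 274  30  25 601] [0.516 0.063] [0.571 0.117] ((542.253173828125, 89.17232513427734), (48.48031234741211, 54.767051696777344), 45.45322799682617) 0.040338931941712924
side (313, 248) [ 0.546 -0.02   0.052]
side (325, 264) [ 0.447 -0.803  0.464]
side (340, 270) [ 0.576 -0.139  0.068]
side (352, 297) [ 0.585 -0.199  0.051]
side (304, 232) [0.54  0.082 0.039]
side (250, 330) [ 0.416 -0.187 -0.002]
side [293 225  25  12 226] [0.517 0.065] [0.57 0.12] ((542.5929565429688, 91.71432495117188), (54.06098556518555, 53.009403228759766), 55.206233978271484) 0.038866638000903245
side [ 291  243   93   76 2234] [ 0.503 -0.23 ] [0.634 0.021] ((568.465576171875, -104.35575866699219), (84.23462677001953, 242.0216522216797), 12.761923789978027) 0.03890378322566142
```

Run:
```python
import cv2,numpy as np
a=cv2.imread("pics/scene_z.png");b=cv2.imread("pics/side_z.png");print(a.shape,b.shape)
```

```text
(528, 594, 3) (594, 528, 3)
```

View pics/scene_z.png

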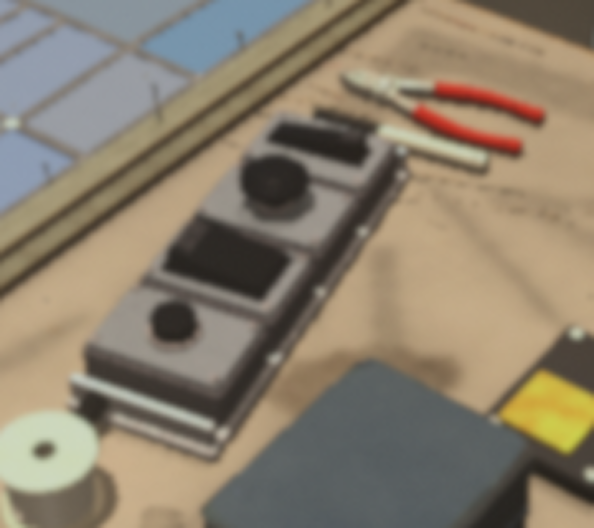

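View pics/side_z.png

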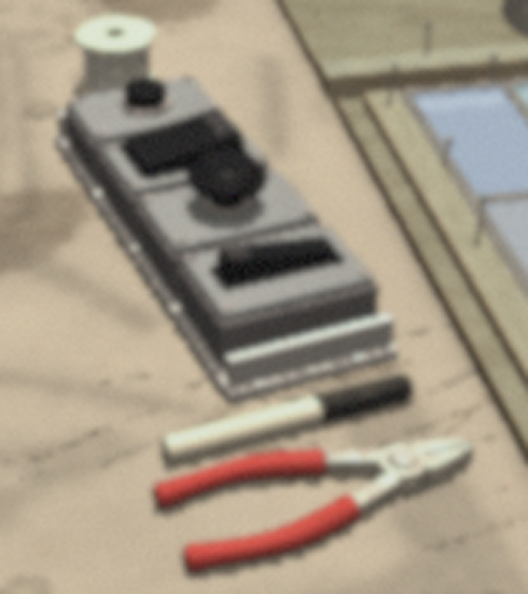

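Order from +y to −y: start button, wide rocker, mushroom, narrow rocker. The panel centre is about (0.568,-0.1045) with yaw about 12.8°. I'll turn the tool to line up with the panel, close the jaws and approach at height.

Emit:
carry_out(series=[[1, [0, 0, 0], 0.88], [1, [0, 0, 0], 0.88], [1, [0, 0, 0], 0.88], [1, [0.9, -0.6, 0], 0], [1, [0.9, -0.6, 0], 0]], grip_force=30)

```text
clock: 0.52
tool_pos: [0.2742, -0.4251, 0.4039]
orientation: [0.994, 0.109, -0.0, -0.001]
force: [1.1, 0.4, 0.4]
width: 0.0254
```

Emit:
carry_out(series=[[1, [0.9, -0.65, 0], 0], [1, [0.9, -0.65, 0], 0], [1, [0.9, -0.65, 0], 0], [1, [0.9, -0.65, 0], 0], [1, [0.9, -0.65, 0], 0]])

```text
clock: 0.93
tool_pos: [0.3853, -0.2988, 0.4044]
orientation: [0.994, 0.111, -0.0, -0.0]
force: [0.5, -0.5, -0.0]
width: 0.0001
```

Emit:
carry_out(series=[[1, [0.9, -0.65, 0], 0], [1, [0.9, -0.65, 0], 0], [1, [0.9, -0.65, 0], 0], [1, [0, 0, 0], 0], [1, [0, 0, 0], 0]])

```text
clock: 1.35
tool_pos: [0.4514, -0.2241, 0.4041]
orientation: [0.994, 0.112, -0.001, -0.0]
force: [0.4, -0.7, -0.0]
width: 0.0
```

Run:
```python
from rig import *
import cv2,pickle
s=get_state(); print(s)
g=grab_frame("wrist"); pickle.dump((s,g),open("wrist.pkl","wb"))
cv2.imwrite("pics/w1.png",g["frame"][:,:,::-1]); print(g["T_tool_cam"],g["fov_y"],g["cx"],g["cy"])
```

```text
{'clock': 1.35, 'joint_pos': array([-5.34036397e-01, -6.86841118e-03,  1.46187780e+00, -1.94472617e-04,
        1.68772263e+00,  8.11273894e-01]), 'joint_vel': array([-0.0518564 , -0.00873803,  0.00644443, -0.00871244, -0.0008149 ,
       -0.01365191]), 'joint_efforts': array([ 1.65070564e+00, -3.56485319e+01, -3.62635946e+01,  1.92211973e-01,
       -2.03758932e-02,  1.87163805e-01]), 'tool_pos': array([ 0.45142046, -0.22410325,  0.40413004]), 'orientation': array([ 9.93652339e-01,  1.12493088e-01, -5.12823178e-04, -2.66228999e-04]), 'force': array([ 0.37583325, -0.67639729, -0.02043957]), 'torque': array([-0.04091432, -0.00459003,  0.02106497]), 'width': 4.0408236550729156e-05}
[[-1.58862367e-03 -9.64423132e-01 -2.64358654e-01  6.74769473e-02]
 [ 9.99998730e-01 -1.56619438e-03 -2.95611902e-04  1.69547017e-04]
 [-1.28942080e-04 -2.64358788e-01  9.64424396e-01  2.98718423e-02]
 [ 0.00000000e+00  0.00000000e+00  0.00000000e+00  1.00000000e+00]] 69.13924794756812 320.80352205773244 230.83745534136222
```

View pics/w1.png

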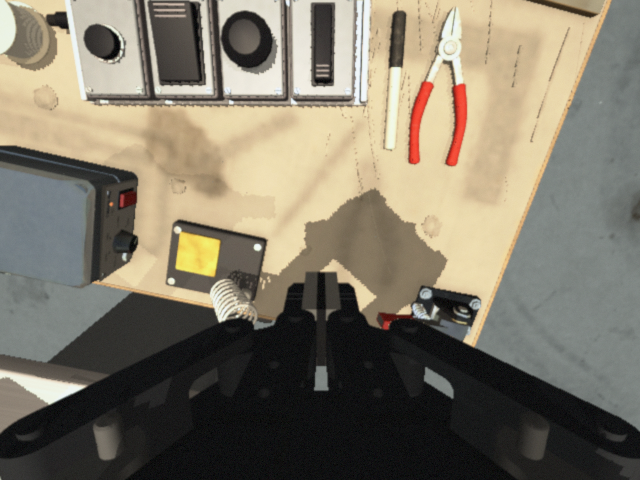

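The wrist view confirms the ends: wide rocker at (178,40) with ridges at the far end (175,8), narrow rocker at (322,43) with ridges at the near end (322,75). The start button is at (102,42) and the mushroom at (247,38).

Run:
```python
from h import *
from scipy.spatial.transform import Rotation as R
s,g=pickle.load(open("wrist.pkl","rb"))
Rt=R.from_quat(s["orientation"]).as_matrix();T=g["T_tool_cam"];f=240/np.tan(np.radians(g["fov_y"]/2))
def ray(uv,z):
    d=np.array([(uv[0]-g["cx"])/f,(uv[1]-g["cy"])/f,1]); d=Rt@T[:3,:3]@d; o=Rt@T[:3,3]+s["tool_pos"]; return o+d*(z-o[2])/d[2]
gray=cv2.cvtColor(g["frame"],cv2.COLOR_RGB2GRAY)
m=(gray<70).astype(np.uint8); m[105:]=0
k,l,st,c=cv2.connectedComponentsWithStats(m)
for i in range(1,k):
    if st[i,4]>200: print(st[i],c[i].round(1),[ray(c[i],z).round(4)[:2] for z in(.047,.053,.065)])
v,u=np.mgrid[:480,:640];Z=g["range_z"];C=np.stack([(u-g["cx"])/f*Z,(v-g["cy"])/f*Z,Z],-1)
P=(C@T[:3,:3].T+T[:3,3])@Rt.T+s["tool_pos"]
a=np.radians(12.77);c0=np.array([.5683,-.1045])
def pan(p): d=np.asarray(p)-c0; return np.stack([d[...,0]*np.cos(a)+d[...,1]*np.sin(a),-d[...,0]*np.sin(a)+d[...,1]*np.cos(a)],-1)
p=pan(P[...,:2]); L=np.rad2deg
h=(P[...,2]>.0365)&(P[...,2]<.0435)&(abs(p[...,0])<.06)&(abs(p[...,1])<.15)
print("plate top z",np.median(P[...,2][h]),"px",p[h][:,0].min(),p[h][:,0].max(),"py",p[h][:,1].min(),p[h][:,1].max(), cv2.minAreaRect((P[h][:,:2]*1000).astype(np.float32)))
for n,(u,v) in dict(start=(102,42),wfar=(175,15),wmid=(178,40),wnear=(180,72),mush=(247,38),nfar=(322,15),nnear=(322,72)).items(): print(n,P[v,u].round(4),p[v,u].round(4))
# near edge line from plate: bottom-corners
```

```text
[ 97   0  63 100 513] [142.9  59.4] [array([ 0.5443, -0.0462]), array([ 0.5438, -0.0492]), array([ 0.5428, -0.0552])]
[ 149    1   54   84 1535] [176.4  50. ] [array([ 0.558 , -0.0735]), array([ 0.5573, -0.0759]), array([ 0.5558, -0.0809])]
[168   0  56 101 540] [213.6  56.2] [array([ 0.5602, -0.1051]), array([ 0.5594, -0.107 ]), array([ 0.5579, -0.1108])]
[530   0  66  17 256] [563.9   7.5] [array([ 0.6611, -0.3827]), array([ 0.6584, -0.3795]), array([ 0.6532, -0.3731])]
[231   4  57  97 274] [275.3  70.5] [array([ 0.5609, -0.1587]), array([ 0.5601, -0.1596]), array([ 0.5585, -0.1614])]
[ 313    4   20   81 1249] [322.7  39.2] [array([ 0.5937, -0.1932]), array([ 0.5923, -0.1935]), array([ 0.5895, -0.1941])]
[ 221   11   52   57 1424] [247.6  40.3] [array([ 0.5788, -0.1314]), array([ 0.5777, -0.1328]), array([ 0.5754, -0.1356])]
[ 47  12  21  17 260] [57.8 19.8] [array([0.5589, 0.0258]), array([0.5581, 0.0215]), array([0.5566, 0.0129])]
[389  12  10  55 247] [393.   39.1] [array([ 0.607 , -0.2512]), array([ 0.6054, -0.2504]), array([ 0.6021, -0.2489])]
[ 85  25  35  35 872] [101.5  41.7] [array([ 0.5503, -0.0108]), array([ 0.5497, -0.0144]), array([ 0.5484, -0.0217])]
plate top z 0.040801335241588355 px -0.04062041399130224 0.037683900967672615 py -0.11978127055024458 0.1216555893033164 ((567.1272583007812, -103.92218017578125), (78.17078399658203, 241.2208709716797), 12.430293083190918)
start [ 0.5495 -0.0149  0.0531] [0.0015 0.0915]
wfar [ 0.5827 -0.0723  0.0542] [0.0211 0.0282]
wmid [ 0.5652 -0.0759  0.0519] [0.0033 0.0286]
wnear [ 0.5412 -0.0794  0.0495] [-0.0209  0.0304]
mush [ 0.576  -0.1361  0.0701] [ 0.0005 -0.0326]
nfar [ 0.6111 -0.1886  0.0476] [ 0.0232 -0.0915]
nnear [ 0.5672 -0.1987  0.0565] [-0.0219 -0.0916]
```

Both measurements agree to within about 2 mm. Now I'll go above the far end of the wide rocker and partway down.

Emit:
carry_out(series=[[1, [1, -0.8, 0], 0], [1, [1, -0.8, 0], 0], [1, [1, -0.8, 0], 0], [1, [1, -0.8, 0], 0], [1, [1, -0.8, 0], 0]])

```text
clock: 1.82
tool_pos: [0.571, -0.0752, 0.4046]
orientation: [0.994, 0.11, -0.0, 0.0]
force: [-0.1, -0.6, 0.9]
width: -0.0003
```

Emit:
carry_out(series=[[1, [0.56, 0, 1], 0], [1, [0, 0, 1], 0], [1, [0, 0, 1], 0], [1, [0, 0, 1], 0], [1, [0, 0, 0], 0]])

```text
clock: 2.23
tool_pos: [0.5851, -0.0726, 0.2772]
orientation: [0.994, 0.11, -0.006, -0.002]
force: [-0.1, 0.1, -1.8]
width: 0.0002
```

Emit:
carry_out(series=[[1, [0, 0, 0.8], 0], [1, [0, 0, 0.5], 0], [1, [0, 0, 0], 0], [1, [0, 0, 0], 0]])

```text
clock: 2.57
tool_pos: [0.5869, -0.0724, 0.2468]
orientation: [0.994, 0.11, 0.0, 0.0]
force: [-0.1, 0.9, 0.7]
width: -0.0004
```

Run:
```python
from rig import *
import cv2,pickle
s=get_state(); print(s["tool_pos"],s["force"],s["orientation"])
for n in("side","wrist"):
    g=grab_frame(n); im=g["frame"][:,:,::-1]
    if n=="side": im=cv2.resize(im[200:380,240:440],None,fx=3,fy=3,interpolation=cv2.INTER_CUBIC)
    cv2.imwrite(f"pics/{n}2.png",im)
```

```text
[ 0.58691676 -0.07237361  0.24682624] [-0.12012273  0.89293558  0.74920934] [9.93892078e-01 1.10356339e-01 4.12604869e-05 1.18942089e-04]
```

View pics/side2.png

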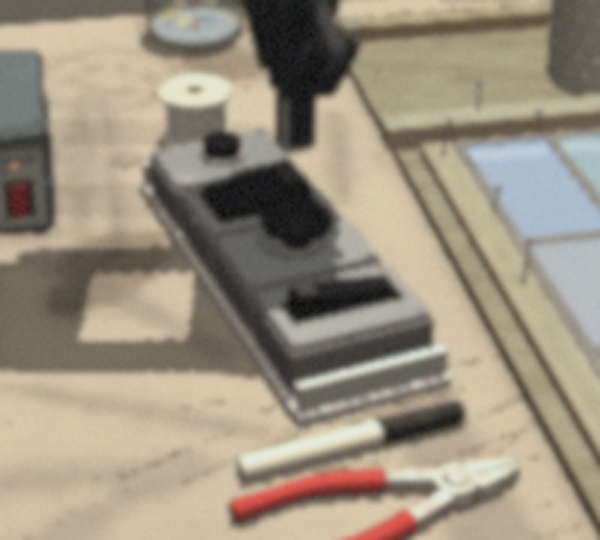

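View pics/wrist2.png

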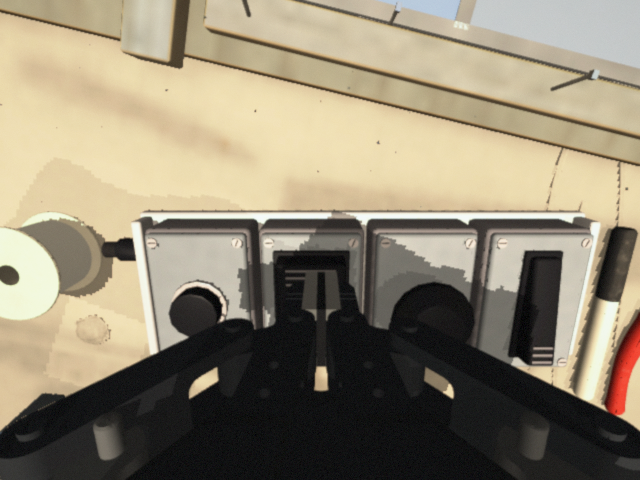

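The fingertips stand over the far ridged end of the wide rocker (about (322,280) in the wrist view), about 3 mm off centre. I'll correct that and press down gradually.

Emit:
carry_out(series=[[1, [0, -0.1, 0.3], 0], [1, [0, 0, 0.2], 0], [1, [0, 0, 0.1], 0], [1, [0, 0, 0.1], 0], [1, [0, 0, 0], 0]])

```text
clock: 3.08
tool_pos: [0.5863, -0.0684, 0.2244]
orientation: [0.994, 0.111, 0.0, -0.0]
force: [-1.0, -0.3, -0.3]
width: 0.0001
```

Emit:
carry_out(series=[[1, [0, 0, 0.07], 0], [1, [0, 0, 0.07], 0], [1, [0, 0, 0], 0]])

```text
clock: 3.33
tool_pos: [0.5866, -0.0684, 0.2215]
orientation: [0.994, 0.111, 0.001, 0.0]
force: [0.0, 1.2, 6.5]
width: 0.0001
```

Emit:
carry_out(series=[[1, [0, 0, 0.05], 0], [1, [0, 0, 0], 0]])

```text
clock: 3.5
tool_pos: [0.5866, -0.0684, 0.2213]
orientation: [0.994, 0.111, 0.001, 0.0]
force: [-4.9, 2.5, 13.4]
width: 0.0
```

Emit:
carry_out(series=[[1, [0, 0, 0.04], 0], [1, [0, 0, 0], 0]])

```text
clock: 3.67
tool_pos: [0.5866, -0.0684, 0.2211]
orientation: [0.994, 0.111, 0.001, 0.0]
force: [-8.6, 4.1, 18.8]
width: -0.0001
```

Clear stop: z is constant while the force rises. I'll lift off, check, and travel over to the narrow rocker.

Emit:
carry_out(series=[[1, [0, 0, -0.5], 0], [1, [0, 0, -1], 0], [1, [0, 0, -0.9], 0], [1, [-0.45, 1, 0], 0], [1, [-0.45, 1, 0], 0]])

```text
clock: 4.08
tool_pos: [0.5734, -0.1327, 0.2919]
orientation: [0.994, 0.113, 0.002, 0.001]
force: [0.4, -0.1, -0.8]
width: 0.0003
```

Emit:
carry_out(series=[[1, [-0.45, 1, 0], 0], [1, [-0.4, 1, 0], 0], [1, [0, 0.1, 0], 0], [1, [0, 0, 0], 0], [1, [0, 0, 0], 0]])

```text
clock: 4.5
tool_pos: [0.5622, -0.1998, 0.2893]
orientation: [0.994, 0.111, -0.0, -0.0]
force: [0.2, 0.7, -0.9]
width: 0.0
```

```bash
cat > look.py <<'E'
from rig import *
import cv2,sys,numpy as np
t=sys.argv[1]
s=get_state(); p=s["tool_pos"]; a=np.radians(12.77); d=p[:2]-[.5683,-.1045]
print(p,s["force"],s["clock"],"panel",d@[np.cos(a),np.sin(a)],d@[-np.sin(a),np.cos(a)])
g=grab_frame("wrist")["frame"]; h=grab_frame("scene")["frame"]; k=grab_frame("side")["frame"]
o=np.hstack([cv2.resize(g,(400,300)),cv2.resize(h[150:300,240:440],(400,300),interpolation=cv2.INTER_CUBIC)])
o=np.vstack([o,np.hstack([cv2.resize(k[220:370,250:450],(400,300),interpolation=cv2.INTER_CUBIC),g[180:480,120:520]])])
cv2.imwrite(f"pics/{t}.png",o[:,:,::-1])
E
python3 look.py l3
```

```text
[ 0.56215488 -0.19980524  0.28929192] [ 0.22469259  0.68556552 -0.87078868] 4.5 panel -0.02705918467375817 -0.09158957913869172
```

View pics/l3.png

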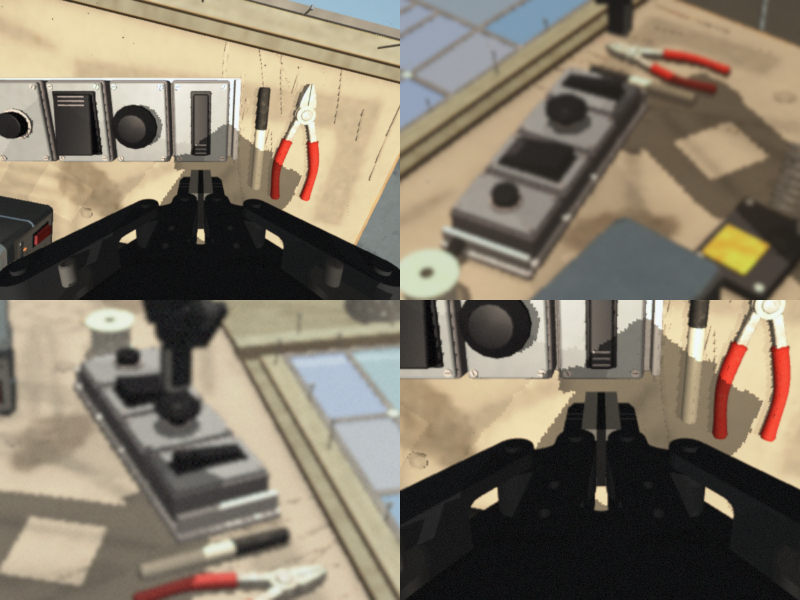

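The tool is in line with the narrow rocker (wrist view, tip at (200,180), rocker at (201,125)). First a depth check that the wide rocker is over.

```bash
cat > slope.py <<'E'
from rig import *
from h import *
from scipy.spatial.transform import Rotation as R
s=get_state();g=grab_frame("wrist")
Rt=R.from_quat(s["orientation"]).as_matrix();T=g["T_tool_cam"];f=240/np.tan(np.radians(g["fov_y"]/2))
v,u=np.mgrid[:480,:640];Z=g["range_z"];C=np.stack([(u-g["cx"])/f*Z,(v-g["cy"])/f*Z,Z],-1)
P=(C@T[:3,:3].T+T[:3,3])@Rt.T+s["tool_pos"]
a=np.radians(12.77);d=P[...,:2]-[.5683,-.1045]
px=d@[np.cos(a),np.sin(a)];py=d@[-np.sin(a),np.cos(a)]
for n,y,w in(("wide",.0295,.012),("narrow",-.0925,.004)):
    m=(Z>0)&(abs(px)<.024)&(abs(py-y)<w)&(P[...,2]>.042)&(P[...,2]<.062)
    if m.sum()>20: print(n,m.sum(),"z=%.4f slope %.3f"%tuple(np.polyfit(px[m],P[...,2][m],1)[::-1]), px[m].min(),px[m].max())
for n,y,r in(("start",.0925,.008),("mush",-.031,.008)):
    m=(Z>0)&(np.hypot(px,py-y)<r); print(n,m.sum(),np.median(P[...,2][m]) if m.any() else None)
E
python3 slope.py
```

```text
wide 3205 z=0.0523 slope -0.160 -0.02396158036370339 0.023919814648470553
narrow 1044 z=0.0523 slope -0.142 -0.023955779324868996 0.023926776917956145
start 535 0.05389875924547721
mush 629 0.06845260261923197
```

The wide rocker's slope is now −0.16, so it is fully over. The narrow one is still at its start tilt. Pressing the narrow rocker.

Emit:
carry_out(series=[[1, [0, 0, 0.8], 0], [1, [0, 0, 0.7], 0], [1, [0, 0, 0.3], 0], [1, [0, 0, 0.2], 0], [1, [0, 0, 0.1], 0]])

```text
clock: 5.12
tool_pos: [0.5622, -0.1996, 0.2265]
orientation: [0.994, 0.111, -0.001, -0.0]
force: [-2.3, 0.9, 2.0]
width: 0.0002
```

Emit:
carry_out(series=[[1, [0, 0, 0.06], 0], [1, [0, 0, 0.05], 0], [1, [0, 0, 0.04], 0], [1, [0, 0, 0], 0]])

```text
clock: 5.45
tool_pos: [0.5624, -0.2002, 0.2231]
orientation: [0.994, 0.111, 0.001, 0.0]
force: [-0.7, 0.9, 3.3]
width: -0.0
```

Emit:
carry_out(series=[[1, [0, 0, 0.04], 0], [1, [0, 0, 0], 0]])

```text
clock: 5.62
tool_pos: [0.5623, -0.2002, 0.2215]
orientation: [0.994, 0.111, 0.0, 0.0]
force: [-0.7, 0.2, 2.7]
width: -0.0004
```

Emit:
carry_out(series=[[1, [0, 0, 0.05], 0], [1, [0, 0, 0], 0]])

```text
clock: 5.78
tool_pos: [0.5624, -0.2002, 0.2208]
orientation: [0.994, 0.111, 0.001, 0.0]
force: [-4.8, 1.2, 7.6]
width: 0.0002
```

Emit:
carry_out(series=[[1, [0, 0, 0.05], 0], [1, [0, 0, 0], 0]])

```text
clock: 5.95
tool_pos: [0.5624, -0.2002, 0.2206]
orientation: [0.994, 0.111, 0.001, 0.0]
force: [-8.1, 3.4, 16.0]
width: 0.0002
```

Emit:
carry_out(series=[[1, [0, 0, -0.5], 0], [1, [0, 0, -1], 0], [1, [0, 0, -0.9], 0], [1, [0.15, -1, 0], 0], [1, [0.15, -1, 0], 0]])

```text
clock: 6.37
tool_pos: [0.558, -0.1401, 0.2921]
orientation: [0.994, 0.11, 0.002, 0.001]
force: [0.4, 0.5, -0.6]
width: 0.0001
```

Emit:
carry_out(series=[[1, [0.15, -1, 0], 0], [1, [0.15, -1, 0], 0], [1, [0.15, -1, 0], 0], [1, [0.15, -1, 0], 0], [1, [0.03, -0.15, 0], 0]])

```text
clock: 6.78
tool_pos: [0.5483, -0.0102, 0.2897]
orientation: [0.994, 0.113, 0.0, -0.001]
force: [0.6, -0.2, 0.2]
width: 0.0
```

Emit:
carry_out(series=[[1, [0, 0, 0], 0], [1, [0, 0, 0], 0]])

```text
clock: 6.95
tool_pos: [0.5488, -0.0143, 0.2899]
orientation: [0.994, 0.111, -0.0, 0.0]
force: [-0.3, -0.4, -0.1]
width: -0.0004
```

```bash
python3 look.py l4; python3 slope.py
```

```text
[ 0.54879434 -0.01426095  0.28989186] [-0.33012226 -0.35970884 -0.07546812] 6.95 panel 0.000923053724700669 0.09231849272834423
wide 2935 z=0.0523 slope -0.161 -0.023992021642634826 0.023999129243116025
narrow 884 z=0.0517 slope 0.161 -0.02394511262117083 0.02388367752227412
start 1557 0.15513855102222054
mush 549 0.0684279034166706
```

View pics/l4.png

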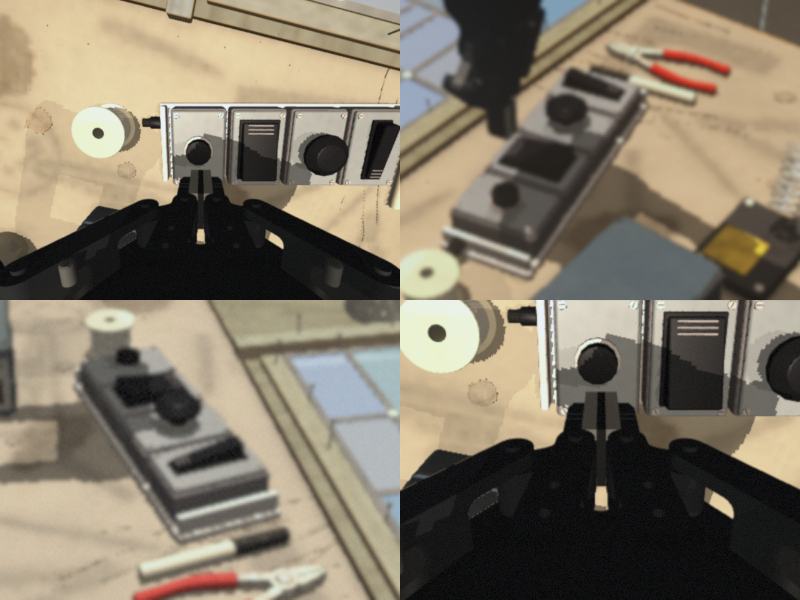

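Both rockers read ±0.161 rad, fully tipped. The tip lines up with the round button (597,360 in the crop). Pressing it.

Emit:
carry_out(series=[[1, [0, 0, 0.8], 0], [1, [0, 0, 0.8], 0], [1, [0, 0, 0.4], 0], [1, [0, 0, 0.1], 0], [1, [0, 0, 0], 0]])

```text
clock: 7.57
tool_pos: [0.5486, -0.0144, 0.2266]
orientation: [0.994, 0.111, -0.001, -0.0]
force: [0.3, 0.1, 0.9]
width: -0.0
```

Emit:
carry_out(series=[[1, [0, 0, 0.08], 0], [1, [0, 0, 0.08], 0], [1, [0, 0, 0], 0]])

```text
clock: 7.82
tool_pos: [0.5492, -0.0141, 0.2234]
orientation: [0.994, 0.111, 0.001, 0.0]
force: [0.1, -0.7, 2.9]
width: 0.0004
```

Emit:
carry_out(series=[[1, [0, 0, 0.05], 0], [1, [0, 0, 0], 0]])

```text
clock: 7.98
tool_pos: [0.5491, -0.0141, 0.2217]
orientation: [0.994, 0.111, 0.001, 0.0]
force: [1.7, -2.1, 2.3]
width: 0.0002
```

Emit:
carry_out(series=[[1, [0, 0, 0.06], 0], [1, [0, 0, 0], 0]])

```text
clock: 8.15
tool_pos: [0.5492, -0.0141, 0.2204]
orientation: [0.994, 0.111, 0.001, 0.0]
force: [0.5, -2.3, 7.5]
width: -0.0
```

Emit:
carry_out(series=[[1, [0, 0, 0.04], 0], [1, [0, 0, 0], 0], [1, [0, 0, 0], 0]])

```text
clock: 8.4
tool_pos: [0.5492, -0.0141, 0.2202]
orientation: [0.994, 0.111, 0.001, 0.001]
force: [-4.8, -1.5, 14.7]
width: 0.0
```

The button is at its stop, 6 mm in, with force rising to 14.7 N. Retracting upward.

Emit:
carry_out(series=[[1, [0, 0, -0.5], 0], [1, [0, 0, -1], 0], [1, [0, 0, -1], 0], [1, [-0.8, 0, -1], 0], [1, [-0.8, 0, 0], 0]])

```text
clock: 8.82
tool_pos: [0.5024, -0.0244, 0.3286]
orientation: [0.994, 0.111, 0.004, 0.001]
force: [0.2, 0.3, 1.7]
width: -0.0001
```

Emit:
carry_out(series=[[1, [-0.8, 0, 0], 0], [1, [0, 0, 0], 0], [1, [0, 0, 0], 0], [1, [0, 0, 0], 0]])

```text
clock: 9.15
tool_pos: [0.4788, -0.0297, 0.3226]
orientation: [0.994, 0.111, -0.0, -0.0]
force: [0.7, -0.7, 0.0]
width: 0.0
```

```bash
python3 look.py l5; python3 slope.py
python3 - <<'E'
from rig import *
from h import *
g0=pickle.load(open("side.pkl","rb")); g1=grab_frame("side")
# bystander shift: red/spool masks before & after, in the side view
for n,(x0,y0,x1,y1) in dict(spool=(285,220,322,250),pliers_marker=(310,330,420,400)).items():
    a,b=[g["frame"][y0:y1,x0:x1].astype(int) for g in(g0,g1)]
    print(n,"phase shift px",cv2.phaseCorrelate(a.mean(2),b.mean(2)))
E
```

```text
[ 0.47875767 -0.02967072  0.3226067 ] [ 0.74747951 -0.66373762  0.03360122] 9.15 panel -0.07078741826504524 0.09277064710895432
wide 2716 z=0.0523 slope -0.161 -0.023788591076274776 0.02399325454343423
narrow 908 z=0.0517 slope 0.157 -0.023978187340799484 0.0238637453034316
start 480 0.05387945667389424
mush 538 0.06850666060311375
spool phase shift px ((-0.03717383799626006, 0.03697549663945132), 0.9937290278128095)
pliers_marker phase shift px ((-0.03053313913242306, -0.01950396070732552), 0.9876176185452346)
```

View pics/l5.png

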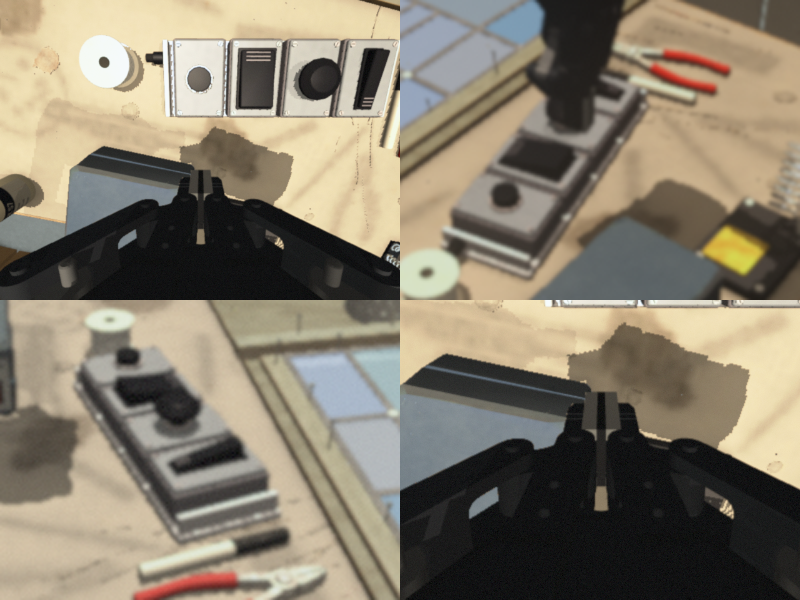

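The last view shows both rockers over, the button back out (top at 53.9 mm, same as before) and the arm clear. Spool, pliers and marker have not moved.

```bash
python3 -c "
from rig import *
print(sign_off())"
```

```text
the job is handed in; nothing more can be done
None
```

The fume extractor sequence is done and handed in. With the gripper shut, I pressed the far end of the wide rocker, then the near end of the narrow one, then the flat round button. I pressed each one until it hit its stop, with peak forces of about 15–19 N upward at the wrist, and then lifted clear.

Last checks before handing in, at about 9 s of the 40 s:
- **Rockers:** depth images show slopes of 0.161 rad (wide) and 0.157 rad (narrow). Full tip should read 0.16 if the travel is symmetric about level. That symmetry is my inference, but the hard stops support it.
- **Buttons:** the round button went about 6 mm in and its top is back at 53.9 mm, where it started. The mushroom top reads 68.5 mm, unchanged.
- **Bystanders:** the spool, pliers and marker shifted less than 0.05 pixel in the side view.
- **Arm:** it was clear of everything when I handed in.

No check failed. The camera views differed from each other by up to about 2 mm, and I corrected a roughly 3 mm sideways offset before pressing the wide rocker. `sign_off()` reports no verdict, so I don't know the judged result.

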